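# Lay the tall tin down against the clamped board

### The job

The empty, open stainless tin is to lie on its side on the shelf as a pigeonhole, with its bottom flat against the face of the clamped bamboo board and its open mouth pointing away from the board. Put the fingertips inside its mouth, tip it over directly away from the board and lower it gently all the way down without letting it drop, then push it along the shelf until its bottom is square against the board. Only push it with the fingers, do not pinch or lift it, and leave the two marker pens, the stapler and the tape gun undisturbed.

Things in the scene. Friction and masses are not known exactly. Their poses are not given: they have to be found in the camera images.
- tin: Tall square open stainless steel tin, empty, upright at the start: 76 x 76 mm outside, 165 mm tall, walls and bottom 3 mm thick, 0.25 to 0.45 kg. Thin wire clips lie flat on its +y and -y sides. Origin: centre of its underside; z runs along its height to the mouth; its +x side faces away from the board (within about 0.2 rad), with 15 to 50 mm of free shelf between its -x side and the board.
- tin_mouth (a point): Centre of the tin's open mouth (70 x 70 mm inside), level with the rim, 165 mm from the underside. While the tin tips, fingers in the mouth can hold it back by bearing on the inside of its -x rim.
- tin_heel (a point): Middle of the tin's bottom edge on its +x side, about which it tips away from the board; this edge stays down on the shelf throughout. The tin balances on it when tilted about 0.43 rad; beyond that it falls by itself unless held back. Sliding the tin along the shelf takes 2 to 6 N.
- stop: Fixed stop: pale bamboo board on its long edge, 280 mm long, 50 high, 18 thick, held to a wooden cleat behind by a silver C-clamp reaching over the top. Origin: at shelf height, midway along the face that looks to the tin; x points squarely out of that face towards the tin, y along the board, z up. The clamp is at local y = +103 to +133 mm, 90 mm high, 23 mm out of the face; the rest is clear.
- pen0: Violet and white marker pen standing upright on its cap, 20 mm diameter, 135 mm tall, loose; origin at the centre of its underside. Leave alone.
- pen1: The other, identical marker pen standing upright; origin at the centre of its underside. Leave alone.
- stapler: Yellow stapler, 150 x 36 x 60 mm, loose; origin at the centre of its underside, x along its length. Leave alone.
- tape_gun: White tape gun with a roll, about 240 x 60 x 90 mm, loose; origin at the shelf under the roll, handle towards local -x. Leave alone.
There are look-alikes about, which are no part of the job. Leave any blue or red look-alike of the tin alone.

How it is judged (in metres and radians):
At the end, for the whole second after the job is handed in: The tin lies still, flat on its side, mouth away from the board, its bottom against the clear part of the board (centre within 6 mm, square within 0.12 rad); pens upright, and all four bystanders within 20 mm of where they stood (angle between tin's own z axis and vertical between 1.5 and 1.64 rad and height (world z) of tin_heel below 0.008 m and angle between the z axis of tin and the x axis of stop, either way round below 0.12 rad and x of tin in the frame of stop between -0.004 and 0.006 m and y of tin in the frame of stop between -0.105 and 0.085 m and x of tin_mouth in the frame of stop above 0.155 m and linear speed of tin below 0.01 m/s and distance of each of pen0, pen1, stapler, tape_gun from where it was at the start of the episode below 0.02 m and angle between each of pen0, pen1's own z axis and vertical below 0.15 rad); the robot touches nothing.
It fails at once if the tin drops: it turns faster than 4 rad/s while coming down on its side (tilted more than 1.1 rad), as when let fall the last 20 mm or more (angle between tin's own z axis and vertical above 1.1 rad and angular speed of tin above 4 rad/s).
It fails at once if the tin is lifted or carried, or tipped another way: its bottom edge away from the board comes more than 15 mm off the shelf (height (world z) of tin_heel above 0.015 m).
It fails at once if the tin is pinched or forced: the fingers press on it with more than 40 N (contact force between the fingers and tin above 40 N).
It fails at once if a bystander is knocked or shifted by more than 20 mm (distance of any of pen0, pen1, stapler, tape_gun from where it was at the start of the episode above 0.02 m).
It also fails if it takes over 58 s, if anything falls off the work surface, if the arm or the gripper's body presses on something with over 40 N, if the wrist force passes 120 N, or if a joint passes its speed limit or range.

### The arm

A 6-joint arm with a two-finger parallel gripper is mounted at the origin on the work surface. World frame = base frame: x ahead of the robot, y to its left, z up, the work surface at z = 0. Lengths are in m, angles in degrees, forces in N, time in s.
With the tool pointing down it reaches from about 0.4 to 0.825 m from the base axis. Payload 7 kg.
Tool frame: the origin (TCP) lies midway between the tips of the shut fingers; the grasp point (between the pads) lies 19 mm behind it; z points along the fingers, y is the line along which they close (so a half turn about z gives the same grasp; the last joint's range is limited). The gripper opens to 88 mm and grips with 3 to 60 N. Pads are 19 mm wide; open, the fingers measure 130 mm over their backs; the gripper's body (78 mm by 193 mm) begins 47 mm behind the grasp point.
Start: joints at [-55.8, 20.546, 0.682, 0, -70.136, -16.507], TCP at [0.205, -0.643, 0.227] pointing down, gripper open.
Joint ranges: [-176.03, 176.03], [-82.01, 121.73], [-58.28, 71.71], [-173.87, 95.51], [-174.79, -0.11], [-173.66, 173.66]. Speed limits (degrees/s): [136.94, 136.94, 172.46, 180, 180, 180].

### API

Orientations are given as [roll, pitch, yaw] about the fixed x, y, z axes, in that order (R = Rz(yaw) Ry(pitch) Rx(roll)).
In Python, from plant import r gives the robot as it stands.
- The arm moves only by the tool drive_tool, never from a script. Its argument "commands" is a list of rows, each an object of numbers: "hand": the closure, from 0 (fully open) to 1 (shut); "tx", "ty", "tz": the shift along the world's x, y, z scaled (see below); "turn": the turn about the world's z scaled (see below). A call has 1 to 10 rows; each row is the pose to reach, as a shift and turn from the pose commanded when the call began; what a row does not reach only later rows make up. The controller multiplies each number of a shift by 0.6 m and each number of a turn by 90 degrees. A row lasts 1/10 s, in which the tool goes at most 50 mm and 8.59 degrees, less where a joint would pass 70% of its speed; a pose out of reach is approached as far as the arm can. A call with a number of a shift or a turn outside -1 to 1 is refused whole. A call with a gripper value outside its range is refused whole. The fingers move at their own pace and stop on an object; "grip_force" is the grip in N (left out, the last holds). Time passes only in rows, so rows that repeat a pose let the fingers close. It gives the time, the measured TCP pose, the force, the opening and the grip force at its end, in the units of the state.
- r.get_state(): the state, without advancing time (a new reading comes with each control period).
- r.capture(name): name is "scene" or "top"; returns a dict with "frame" (420x560x3 uint8, red, green, blue), "fx", "fy", "cx", "cy" (pixels), "D" ([k1, k2, p1, p2, k3] as OpenCV has them; the pictures are not rectified), "world_from_camera" (4x4, takes a point from camera to world coordinates). Camera axes: x right, y down, z forward; pixel columns grow to the right and rows downward; lengths in m; the calibration is good to about 2 mm. A picture is of the moment at which its call begins. There is no depth.
- r.close_job(): hands the job in; it is judged then, once.
Trained networks look in the newest picture that a camera, given by its name, has taken for a name from the list of things; names that differ only in an ending like _2 or _b are one class to them, and where a whole thing is asked for, a point or a joint stands for the part that bears it (a point fixed in the world has none). Each returns a list of dicts, best first, with "score" (0 to 1); they miss things now and then, are a little off and sometimes report something else, mostly with a low value. They report only what shows in the picture. A call takes as long as a camera call. They do not tell look-alikes from the thing itself.
- r.trace(label, camera): "pixels" (420x560 bool, what is visible of it) and "extent" ([left, top, right, bottom] in pixels, round what is visible of it).
The state is a dict: "time_s": time; "joints": joint angles; "qd": joint speeds; "joint_torque": joint torques, N m; "tcp_pos": TCP position; "eef_rot": TCP orientation; "contact_force": force on the tool from outside, world axes, zero at the start; "moment": the same for the moment, N m; "gripper_width": finger opening in m; "gripper_force": force on a finger pad.
Only numpy, scipy, OpenCV 4.12 (cv2) and the standard library are available. Lean on these libraries where they do the work, as an engineer would, in place of code of your own. Each camera call takes 0.05 s, during which the arm holds its last target. There are 200 camera calls.

## Working session

There is one attempt and no reset: what is moved stays moved. The work goes in short steps, Python scripts to look and compute and a tool call to move; the robot and the scene stay as the last step left them, time stands still between calls to the robot, and variables do not carry over. Pictures are saved under pics/ and viewed, at most 10 in all, crops included, and the job is handed in when it is done.

Besides the shell and the picture viewer there is one more tool, called after "Request:" as name([rows], argument=value, ...), one row to a line, values as JSON. drive_tool: Moves the arm, as the interface text tells. Its arguments: {"type":"object","properties":{"commands":{"type":"array"},"grip_force":{"type":"number"}},"required":["commands"]}

```bash
mkdir -p pics; ls; cat > h.py <<'E'
import numpy as np, cv2
from plant import r
def cap(n):
    c=r.capture(n); K=np.array([[c['fx'],0,c['cx']],[0,c['fy'],c['cy']],[0,0,1.]])
    return c['frame'],K,np.array(c['D'],float),np.array(c['world_from_camera'])
def proj(P,K,D,T):
    W=np.linalg.inv(T); return cv2.projectPoints(np.atleast_2d(np.array(P,float)),cv2.Rodrigues(W[:3,:3])[0],W[:3,3],K,D)[0][:,0]
def ray(uv,K,D,T,z=0.):
    p=cv2.undistortPoints(np.array(uv,float).reshape(-1,1,2),K,D)[:,0]
    d=np.c_[p,np.ones(len(p))]@T[:3,:3].T; o=T[:3,3]
    return o+d*((z-o[2])/d[:,2])[:,None]
E
python3 - <<'E'
from h import *
ims=[]
for n in ['scene','top']:
    f,K,D,T=cap(n); cv2.imwrite(f'pics/{n}0.png',f[...,::-1]); print(n,T[:3,3].round(3),T[:3,2].round(2),K[0,0])
    for l in ['tin','stop','pen0','stapler','tape_gun']:
        for d in r.trace(l,n): print(n,l,round(d['score'],2),d['extent'])
print(r.get_state())
E
```

```text
pics
scene [ 1.442 -0.07   0.76 ] [-0.79  0.04 -0.61] 404.04542019557795
scene tin 0.83 [258.8, 139.8, 288.6, 198.5]
scene tin 0.79 [193.5, 229.5, 236.7, 300.3]
scene tin 0.57 [304.9, 136.8, 350.0, 202.8]
scene stop 0.72 [177.7, 175.9, 241.6, 255.5]
scene pen0 0.87 [307.7, 221.4, 320.3, 265.0]
scene pen0 0.82 [271.0, 224.2, 281.3, 266.4]
scene stapler 0.7 [399.1, 188.4, 424.2, 235.0]
scene tape_gun 0.72 [119.2, 195.0, 145.4, 261.5]
top [ 0.454 -0.031  1.02 ] [ 0.17  0.01 -0.99] 392.0292684607493
top tin 0.98 [264.1, 289.6, 306.1, 332.1]
top tin 0.91 [320.3, 120.5, 360.2, 173.0]
top tin 0.68 [178.5, 291.5, 233.1, 340.9]
top tin 0.57 [286.3, 215.1, 324.1, 256.7]
top stop 0.56 [315.2, 187.4, 402.9, 300.2]
top pen0 0.54 [275.6, 171.3, 285.9, 186.5]
top pen0 0.42 [234.9, 174.4, 250.5, 191.7]
top stapler 0.79 [109.6, 232.9, 136.5, 288.8]
top tape_gun 0.76 [419.6, 181.7, 461.5, 269.4]
{'time_s': 0.6, 'joints': array([-5.58010027e+01,  2.05433319e+01,  6.81972960e-01, -9.74970594e-04,
       -7.01353569e+01, -1.65061453e+01]), 'qd': array([ 0.00837956, -0.07922408,  0.02575733,  0.04210353, -0.13660025,
        0.03624546]), 'joint_torque': array([ 8.70026979e-04, -5.81990469e+01,  2.93179947e+01,  6.99973002e+00,
        1.24023922e-02, -1.06130750e-05]), 'tcp_pos': array([ 0.20511495, -0.64305738,  0.22659249]), 'eef_rot': array([-1.79997112e+02,  1.81229689e-03, -1.62307479e+02]), 'contact_force': array([ 0.43334135, -0.8201698 , -0.83899054]), 'moment': array([ 0.02280221, -0.06360951,  0.02567302]), 'gripper_force': 0.0, 'gripper_width': 0.08823168641340577}
```

View pics/scene0.png

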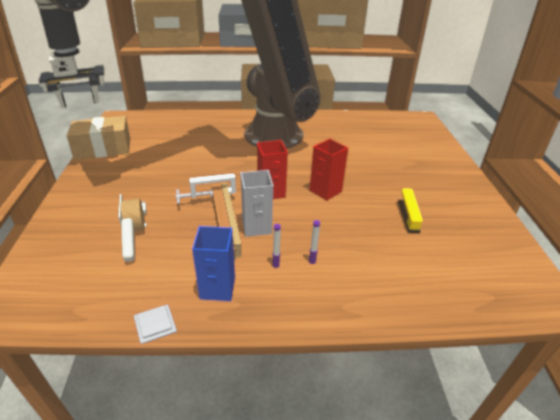

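View pics/top0.png

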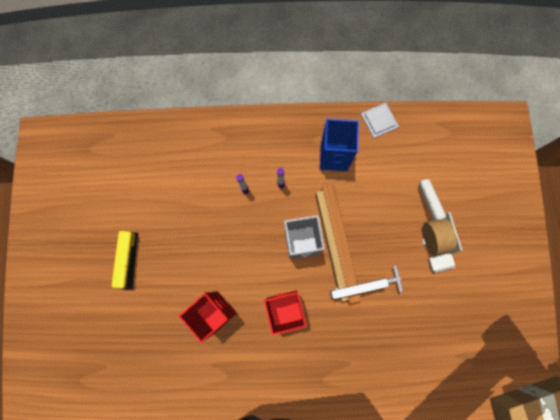

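The steel tin is at scene (257,203) and top (305,236). Its look-alikes are two red tins at scene (272,168) and (328,168), and a blue one at (215,262). The bamboo board lies on the tin's -y side, at top (335,245). The pens are at top (243,184) and (281,178).

```bash
python3 - <<'E'
from h import *
a=cv2.imread('pics/top0.png')[160:310,225:415]; b=cv2.imread('pics/scene0.png')[155:275,170:330]
a=cv2.resize(a,None,fx=4,fy=4,interpolation=cv2.INTER_CUBIC); cv2.imwrite('pics/ct.png',a)
cv2.imwrite('pics/cs.png',cv2.resize(b,None,fx=5,fy=5,interpolation=cv2.INTER_CUBIC))
from scipy.optimize import minimize
V={}
for n in ['scene','top']:
    f,K,D,T=cap(n); ds=r.trace('tin',n)
    t=(257,203) if n=='scene' else (305,236)
    L=[d for d in ds if d['extent'][0]<t[0]<d['extent'][2] and d['extent'][1]<t[1]<d['extent'][3]]
    print(n,len(L)); V[n]=(K,D,T,L[0]['pixels'] if L else None)
    np.savez(f'pics/{n}.npz',f=f,K=K,D=D,T=T,m=L[0]['pixels'] if L else np.zeros(1))
    for l in ['pen0','stapler','tape_gun','stop']:
        for d in r.trace(l,n):
            e=d['extent']; print(n,l,ray([[(e[0]+e[2])/2,(e[1]+e[3])/2]],K,D,T,.065 if l=='pen0' else .03).round(3))
f,m=None,None
def box(p,h=.165,s=.038):
    c,si=np.cos(p[2]),np.sin(p[2]); B=np.array([[x,y,z] for x in(-s,s) for y in(-s,s) for z in(0,h)])
    return np.c_[p[0]+c*B[:,0]-si*B[:,1],p[1]+si*B[:,0]+c*B[:,1],B[:,2]]
def cost(p):
    s=0
    for n,(K,D,T,m) in V.items():
        if m is None: continue
        q=cv2.convexHull(proj(box(p),K,D,T).astype(np.float32))
        M=np.zeros((1680,2240),np.uint8); cv2.fillConvexPoly(M,np.round((q+.5)*4*16-8).astype(np.int32),1,shift=4)
        M=cv2.resize(M.astype(np.float32),(560,420),interpolation=cv2.INTER_AREA)
        s+=np.abs(M-m).sum()
    return s
K,D,T,_=V['top']; p0=ray([[305,236]],K,D,T,.1)[0]; print(p0)
best=min((minimize(cost,[p0[0],p0[1],a],method='Nelder-Mead',options=dict(initial_simplex=[[p0[0],p0[1],a],[p0[0]+.02,p0[1],a],[p0[0],p0[1]+.02,a],[p0[0],p0[1],a+.2]])) for a in(1.2,1.6,2.)),key=lambda o:o.fun)
print(best.x,best.fun)
# board top face edges picked
print('board ends', ray([[317,190],[326,187],[343,300],[352,298]],K,D,T,.05).round(3))
E
```

```text
scene 1
scene pen0 [[ 0.706 -0.02   0.065]]
scene pen0 [[0.697 0.078 0.065]]
scene stapler [[0.545 0.387 0.03 ]]
scene tape_gun [[ 0.598 -0.416  0.03 ]]
scene stop [[ 0.552 -0.2    0.03 ]]
top 1
top pen0 [[0.703 0.077 0.065]]
top pen0 [[ 0.713 -0.022  0.065]]
top stapler [[0.521 0.39  0.03 ]]
top stapler [[0.709 0.079 0.03 ]]
top tape_gun [[ 0.583 -0.434  0.03 ]]
top stop [[ 0.545 -0.216  0.03 ]]
[ 0.56051535 -0.07568325  0.1       ]
[ 0.55697797 -0.06963598  1.68465728] 145.875
board ends [[ 0.683 -0.113  0.05 ]
 [ 0.69  -0.136  0.05 ]
 [ 0.407 -0.165  0.05 ]
 [ 0.411 -0.187  0.05 ]]
```

View pics/ct.png

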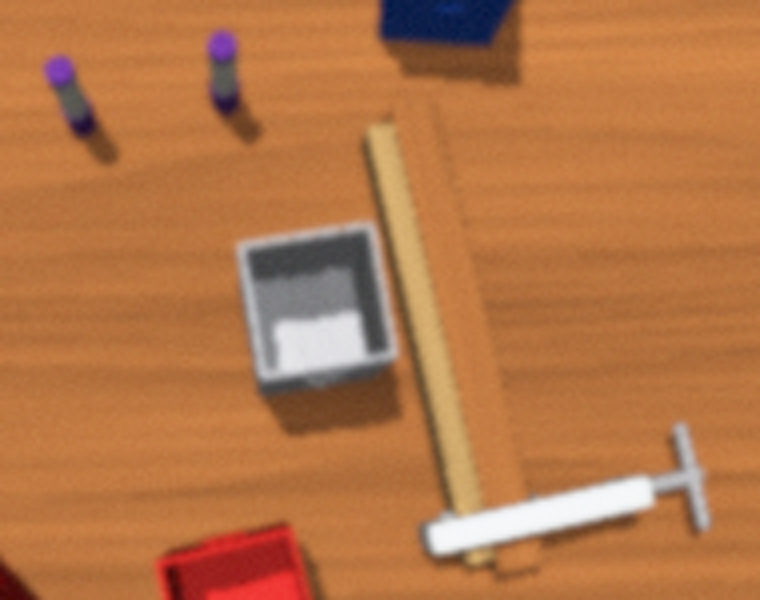

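View pics/cs.png

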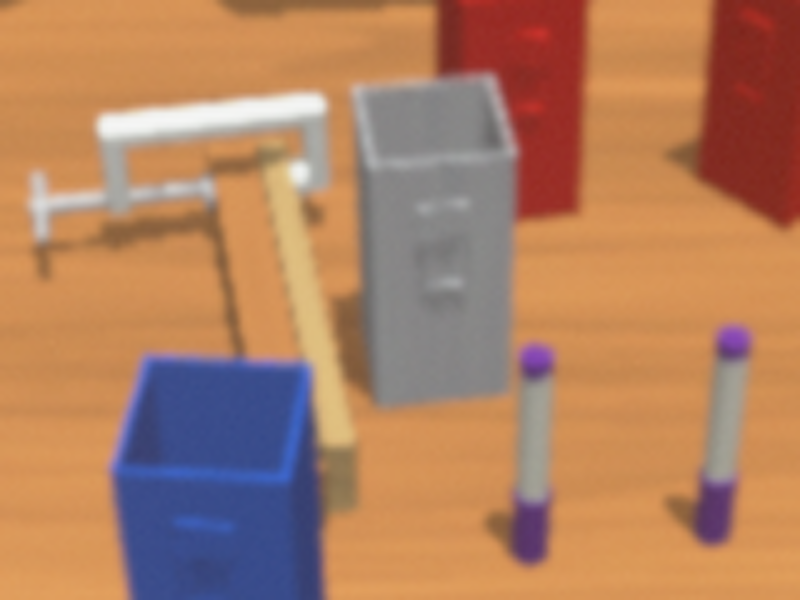

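The close crops confirm the choice: the open steel tin has a side clip and stands beside the bamboo board. In the top crop its rim corners are at (238,243), (373,225), (395,360) and (262,380). The board's face edge runs from (367,127) to (470,563).

```bash
python3 - <<'E'
from h import *
z=np.load('pics/top.npz'); K,D,T=z['K'],z['D'],z['T']
g=lambda q,h: ray((np.array(q)+.5)/4-.5+[225,160],K,D,T,h)
c=g([[238,243],[373,225],[395,360],[262,380]],.165); print(c.round(3),c.mean(0).round(4))
for i in range(4):
    d=c[(i+1)%4]-c[i]; print(np.linalg.norm(d).round(4),np.degrees(np.arctan2(d[1],d[0])).round(1))
b=g([[367,127],[432,400],[470,563]],.05); print(b.round(4)); d=b[0]-b[2]; print(np.linalg.norm(d),np.degrees(np.arctan2(d[1],d[0])))
# red tin rims (full image pixels)
print('red',ray([[265,299],[301,292],[306,325],[272,333],[210,292],[234,318]],K,D,T,.165).round(3))
# board face in scene view: top edge near-tin: crop cs 5x off(170,155)
s=np.load('pics/scene.npz'); e=ray((np.array([[355,440],[285,150]])+.5)/5-.5+[170,155],s['K'],s['D'],s['T'],.05); print('scene board',e.round(4))
E
```

```text
[[ 0.589 -0.028  0.165]
 [ 0.597 -0.103  0.165]
 [ 0.522 -0.112  0.165]
 [ 0.513 -0.039  0.165]] [ 0.5553 -0.0701  0.165 ]
0.0753 -84.0
0.0755 -173.2
0.0734 96.8
0.0766 8.2
[[ 0.6792 -0.1112  0.05  ]
 [ 0.5056 -0.1442  0.05  ]
 [ 0.4058 -0.1629  0.05  ]]
0.27823178768473994 10.718851841350201
red [[ 0.419  0.018  0.165]
 [ 0.432 -0.06   0.165]
 [ 0.362 -0.068  0.165]
 [ 0.347  0.005  0.165]
 [ 0.437  0.137  0.165]
 [ 0.381  0.085  0.165]]
scene board [[ 0.6785 -0.1109  0.05  ]
 [ 0.417  -0.1606  0.05  ]]
```

Tin at (0.556, -0.070), yaw 96.5°. The board's normal is at 100.7°, and the gap is about 28 mm. I'll go in with shut fingers and the closing axis along the tipping direction, which keeps the wide gripper body clear of the red tins.

Request:
drive_tool([
  {"hand":1,"tx":0.3,"ty":0.48,"tz":0.03,"turn":-0.124},
  {"hand":1,"tx":0.3,"ty":0.48,"tz":0.03,"turn":-0.124},
  {"hand":1,"tx":0.3,"ty":0.48,"tz":0.03,"turn":-0.124},
  {"hand":1,"tx":0.3,"ty":0.48,"tz":0.03,"turn":-0.124},
  {"hand":1,"tx":0.3,"ty":0.48,"tz":0.03,"turn":-0.124},
  {"hand":1,"tx":0.3,"ty":0.48,"tz":0.03,"turn":-0.124},
  {"hand":1,"tx":0.3,"ty":0.48,"tz":0.03,"turn":-0.124},
  {"hand":1,"tx":0.3,"ty":0.48,"tz":0.03,"turn":-0.124},
  {"hand":1,"tx":0.3,"ty":0.48,"tz":0.03,"turn":-0.124},
], grip_force=10)

```text
time_s: 2.1
tcp_pos: [0.3858, -0.3543, 0.245]
eef_rot: [-180.0, 0.0, -173.3]
contact_force: [-0.8, -0.1, -0.3]
gripper_width: 0.0212
gripper_force: 0.0
```

Request:
drive_tool([
  {"hand":1,"tx":0.284,"ty":0.474},
  {"hand":1,"tx":0.284,"ty":0.474},
  {"hand":1,"tx":0.284,"ty":0.474},
  {"hand":1,"tx":0.284,"ty":0.474},
  {"hand":1,"tx":0.284,"ty":0.474},
  {"hand":1,"tx":0.284,"ty":0.474},
  {"hand":1,"tx":0.284,"ty":0.474},
  {"hand":1,"tx":0.284,"ty":0.474},
  {"hand":1,"tx":0.284,"ty":0.474},
])

```text
invalid input
```

```bash
python3 - <<'E'
from h import *
s=r.get_state(); print(s['tcp_pos'],s['eef_rot'],s['gripper_width'],s['contact_force'])
f=cap('top')[0]; g=cap('scene')[0]
a=cv2.resize(f[170:310,230:400],None,fx=2.3,fy=2.3,interpolation=2); b=cv2.resize(g[90:270,170:370],None,fx=2,fy=2,interpolation=2)
o=np.zeros((400,800,3),np.uint8); o[:a.shape[0],:a.shape[1]]=a; o[:b.shape[0],400:400+b.shape[1]]=b
cv2.imwrite('pics/e.png',o[...,::-1])
E
```

```text
[ 0.38581311 -0.35429781  0.24499704] [-1.79973289e+02  3.96972070e-02 -1.73314143e+02] 0.02119610312524281 [-0.8002986  -0.10807904 -0.26330546]
```

View pics/e.png

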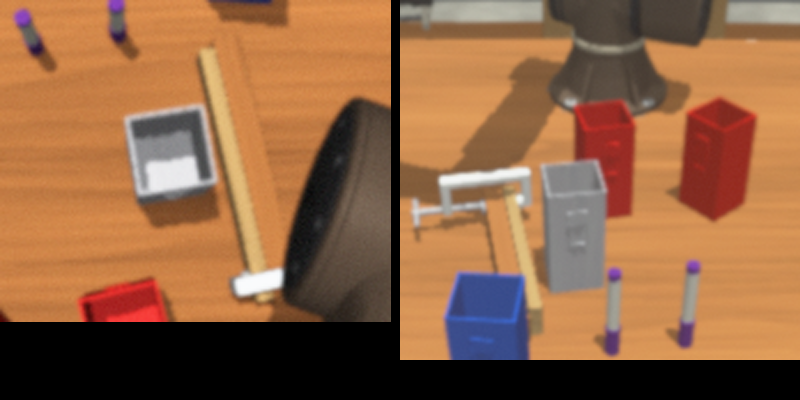

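The call was refused, probably because every field is needed, so the scene is unchanged. I'll repeat it with all fields.

Request:
drive_tool([
  {"hand":1,"tx":0.284,"ty":0.474,"tz":0,"turn":0},
  {"hand":1,"tx":0.284,"ty":0.474,"tz":0,"turn":0},
  {"hand":1,"tx":0.284,"ty":0.474,"tz":0,"turn":0},
  {"hand":1,"tx":0.284,"ty":0.474,"tz":0,"turn":0},
  {"hand":1,"tx":0.284,"ty":0.474,"tz":0,"turn":0},
  {"hand":1,"tx":0.284,"ty":0.474,"tz":0,"turn":0},
  {"hand":1,"tx":0.284,"ty":0.474,"tz":0,"turn":0},
  {"hand":1,"tx":0.284,"ty":0.474,"tz":0,"turn":0},
  {"hand":1,"tx":0.284,"ty":0.474,"tz":0,"turn":0},
])

```text
time_s: 3.1
tcp_pos: [0.5556, -0.0713, 0.2439]
eef_rot: [-180.0, -0.1, -173.5]
contact_force: [-0.6, -0.0, -0.1]
gripper_width: 0.0003
gripper_force: 0.0
```

Next, lower into the mouth in steps to z≈0.130.

Request:
drive_tool([
  {"hand":1,"tx":0,"ty":0.002,"tz":-0.05,"turn":0},
  {"hand":1,"tx":0,"ty":0.002,"tz":-0.1,"turn":0},
  {"hand":1,"tx":0,"ty":0.002,"tz":-0.13,"turn":0},
  {"hand":1,"tx":0,"ty":0.002,"tz":-0.16,"turn":0},
  {"hand":1,"tx":0,"ty":0.002,"tz":-0.19,"turn":0},
  {"hand":1,"tx":0,"ty":0.002,"tz":-0.19,"turn":0},
])

```text
time_s: 3.7
tcp_pos: [0.5533, -0.0715, 0.1283]
eef_rot: [180.0, -0.3, -173.6]
contact_force: [0.2, -0.6, 0.4]
gripper_width: 0.0002
gripper_force: 0.0
```

```bash
python3 - <<'E'
from h import *
f=cap('top')[0]; g=cap('scene')[0]
a=cv2.resize(f[170:310,230:400],None,fx=2.3,fy=2.3,interpolation=2); b=cv2.resize(g[90:270,170:370],None,fx=2,fy=2,interpolation=2)
o=np.zeros((400,800,3),np.uint8); o[:a.shape[0],:a.shape[1]]=a; o[:b.shape[0],400:400+b.shape[1]]=b
cv2.imwrite('pics/e2.png',o[...,::-1])
E
```

```text
(no output)
```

View pics/e2.png

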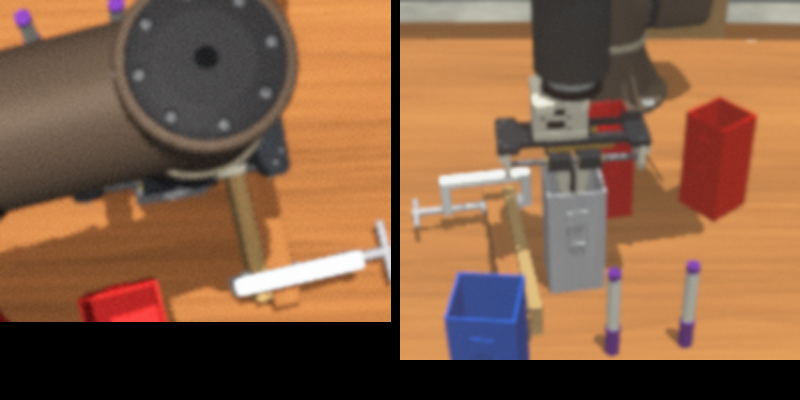

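Fingers are inside the mouth at composite (575,180), with no contact. Next, push away from the board in small steps.

Request:
drive_tool([
  {"hand":1,"tx":-0.002,"ty":0.017,"tz":0,"turn":0},
  {"hand":1,"tx":-0.003,"ty":0.029,"tz":0,"turn":0},
  {"hand":1,"tx":-0.0045,"ty":0.041,"tz":0,"turn":0},
  {"hand":1,"tx":-0.006,"ty":0.053,"tz":0,"turn":0},
  {"hand":1,"tx":-0.0075,"ty":0.065,"tz":0.003,"turn":0},
  {"hand":1,"tx":-0.009,"ty":0.077,"tz":0.005,"turn":0},
  {"hand":1,"tx":-0.0095,"ty":0.083,"tz":0.008,"turn":0},
])

```text
time_s: 4.5
tcp_pos: [0.5497, -0.0188, 0.1355]
eef_rot: [180.0, -0.0, -173.4]
contact_force: [1.0, -1.9, -0.6]
gripper_width: 0.0005
gripper_force: 0.3
```

```bash
python3 - <<'E'
from h import *
g=cap('scene')[0]
cv2.imwrite('pics/e3.png',cv2.resize(g[100:280,190:390],None,fx=2.5,fy=2.5,interpolation=2)[...,::-1])
print(r.get_state()['tcp_pos'],r.get_state()['contact_force'])
E
```

```text
[ 0.54998123 -0.0186172   0.13586965] [-0.18079113  0.32617662  0.33253435]
```

View pics/e3.png

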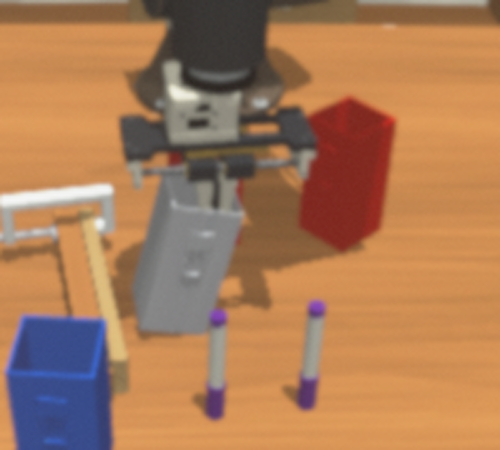

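The tin is tilted about 14° on its heel, and the pens are clear. Continue past balance, slowly.

Request:
drive_tool([
  {"hand":1,"tx":-0.001,"ty":0.01,"tz":0.001,"turn":0},
  {"hand":1,"tx":-0.002,"ty":0.02,"tz":0.002,"turn":0},
  {"hand":1,"tx":-0.0035,"ty":0.03,"tz":0.003,"turn":0},
  {"hand":1,"tx":-0.0045,"ty":0.038,"tz":0.004,"turn":0},
  {"hand":1,"tx":-0.005,"ty":0.046,"tz":0.005,"turn":0},
  {"hand":1,"tx":-0.006,"ty":0.052,"tz":0.005,"turn":0},
  {"hand":1,"tx":-0.006,"ty":0.055,"tz":0.005,"turn":0},
  {"hand":1,"tx":-0.006,"ty":0.055,"tz":0.005,"turn":0},
  {"hand":1,"tx":-0.006,"ty":0.055,"tz":0.005,"turn":0},
])

```text
time_s: 5.45
tcp_pos: [0.5462, 0.0133, 0.1383]
eef_rot: [180.0, -0.0, -173.5]
contact_force: [-0.5, -0.6, 0.5]
gripper_width: 0.0007
gripper_force: 0.1
```

```bash
python3 - <<'E'
from h import *
g=cap('scene')[0]
cv2.imwrite('pics/e4.png',cv2.resize(g[100:280,190:390],None,fx=2.5,fy=2.5,interpolation=2)[...,::-1])
print(r.get_state()['tcp_pos'],r.get_state()['contact_force'])
E
```

```text
[0.54625705 0.0132681  0.13838245] [ 0.33375943 -0.35679969  0.06353967]
```

View pics/e4.png

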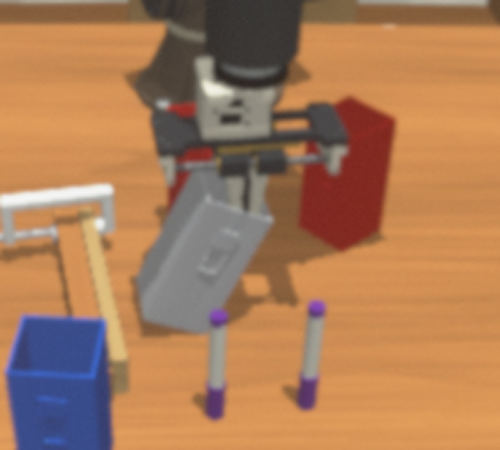

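The tin is near or just past balance, at about 27°. Keep paying out.

Request:
drive_tool([
  {"hand":1,"tx":-0.001,"ty":0.008,"tz":-0.001,"turn":0},
  {"hand":1,"tx":-0.002,"ty":0.016,"tz":-0.003,"turn":0},
  {"hand":1,"tx":-0.003,"ty":0.024,"tz":-0.005,"turn":0},
  {"hand":1,"tx":-0.004,"ty":0.033,"tz":-0.007,"turn":0},
  {"hand":1,"tx":-0.005,"ty":0.042,"tz":-0.01,"turn":0},
  {"hand":1,"tx":-0.006,"ty":0.05,"tz":-0.013,"turn":0},
  {"hand":1,"tx":-0.007,"ty":0.058,"tz":-0.016,"turn":0},
  {"hand":1,"tx":-0.008,"ty":0.066,"tz":-0.019,"turn":0},
  {"hand":1,"tx":-0.009,"ty":0.075,"tz":-0.023,"turn":0},
  {"hand":1,"tx":-0.0095,"ty":0.083,"tz":-0.027,"turn":0},
])

```text
time_s: 6.5
tcp_pos: [0.5405, 0.0637, 0.122]
eef_rot: [180.0, 0.0, -173.5]
contact_force: [-1.6, 1.1, 1.2]
gripper_width: 0.0002
gripper_force: 0.7
```

```bash
cat > fit.py <<'E'
# fit the tilt and heel shift of the tin in the scene view (tip direction kept)
from h import *
from scipy.optimize import minimize
def model(th,hx,hy,yaw=np.radians(96.5)):
    B=np.array([[x,y,z] for x in(-.076,0) for y in(-.038,.038) for z in(0,.165)])
    X=B[:,0]*np.cos(th)+B[:,2]*np.sin(th); Z=-B[:,0]*np.sin(th)+B[:,2]*np.cos(th)
    c,s=np.cos(yaw),np.sin(yaw); return np.c_[hx+c*X-s*B[:,1],hy+s*X+c*B[:,1],Z]
def fit(th0,free_yaw=False,views=('scene',),h0=(.5517,-.0322)):
    V=[]
    for n in views:
        f,K,D,T=cap(n); q=proj(model(th0,*h0),K,D,T).mean(0)
        ds=r.trace('tin',n)
        ds=[d for d in ds if np.hypot(*(np.array([(d['extent'][0]+d['extent'][2])/2,(d['extent'][1]+d['extent'][3])/2])-q))<25]
        if ds: V.append((K,D,T,ds[0]['pixels']))
    def cost(p):
        s=0
        for K,D,T,m in V:
            q=cv2.convexHull(proj(model(p[0],p[1],p[2],p[3] if free_yaw else np.radians(96.5)),K,D,T).astype(np.float32))
            M=np.zeros((1680,2240),np.uint8); cv2.fillConvexPoly(M,np.round((q+.5)*64-8).astype(np.int32),1,shift=4)
            s+=np.abs(cv2.resize(M.astype(np.float32),(560,420),interpolation=cv2.INTER_AREA)-m).sum()
        return s
    p0=np.array([th0,*h0]+([np.radians(96.5)] if free_yaw else []))
    S=np.vstack([p0]+[p0+d for d in np.diag([.2,.015,.015,.1][:len(p0)])])
    o=minimize(cost,p0,method='Nelder-Mead',options=dict(initial_simplex=S))
    p=o.x; print('views',len(V),'tilt',np.degrees(p[0]).round(1),'heel',p[1:3].round(4),'yaw',np.degrees(p[3:]).round(1),'cost',o.fun.round(0))
    s=r.get_state(); print('tcp',s['tcp_pos'].round(4),'F',s['contact_force'].round(2)); return p
E
python3 -c "
from fit import *
fit(np.radians(48))"
```

```text
views 1 tilt 49.9 heel [ 0.5493 -0.0335] yaw [] cost 222.0
tcp [0.5404 0.0637 0.1218] F [0.27 0.34 0.96]
```

Tilt is 49.9° and the heel hasn't moved, so the model holds (finger half-width ≈17 mm). On to 70°.

Request:
drive_tool([
  {"hand":1,"tx":-0.001,"ty":0.008,"tz":-0.004,"turn":0},
  {"hand":1,"tx":-0.002,"ty":0.017,"tz":-0.009,"turn":0},
  {"hand":1,"tx":-0.003,"ty":0.026,"tz":-0.015,"turn":0},
  {"hand":1,"tx":-0.004,"ty":0.035,"tz":-0.02,"turn":0},
  {"hand":1,"tx":-0.005,"ty":0.044,"tz":-0.026,"turn":0},
  {"hand":1,"tx":-0.006,"ty":0.052,"tz":-0.033,"turn":0},
  {"hand":1,"tx":-0.007,"ty":0.06,"tz":-0.04,"turn":0},
  {"hand":1,"tx":-0.008,"ty":0.068,"tz":-0.047,"turn":0},
  {"hand":1,"tx":-0.009,"ty":0.076,"tz":-0.054,"turn":0},
  {"hand":1,"tx":-0.0095,"ty":0.084,"tz":-0.062,"turn":0},
])

```text
time_s: 7.6
tcp_pos: [0.5352, 0.1145, 0.085]
eef_rot: [180.0, 0.1, -173.4]
contact_force: [-1.1, 4.5, 2.6]
gripper_width: 0.0007
gripper_force: 2.5
```

```bash
python3 -c "
from fit import *
fit(np.radians(70))"
```

```text
views 1 tilt 69.8 heel [ 0.5495 -0.0334] yaw [] cost 171.0
tcp [0.5348 0.1144 0.0843] F [-0.14  5.49  2.49]
```

69.8°, heel fixed. For the last part, let the fingers descend more slowly than the rim, so that friction supports the tin, and creep.

Request:
drive_tool([
  {"hand":1,"tx":-0.0005,"ty":0.003,"tz":-0.001,"turn":0},
  {"hand":1,"tx":-0.001,"ty":0.006,"tz":-0.003,"turn":0},
  {"hand":1,"tx":-0.001,"ty":0.009,"tz":-0.005,"turn":0},
  {"hand":1,"tx":-0.0015,"ty":0.012,"tz":-0.007,"turn":0},
  {"hand":1,"tx":-0.0015,"ty":0.015,"tz":-0.01,"turn":0},
  {"hand":1,"tx":-0.002,"ty":0.018,"tz":-0.013,"turn":0},
  {"hand":1,"tx":-0.0025,"ty":0.021,"tz":-0.016,"turn":0},
  {"hand":1,"tx":-0.003,"ty":0.024,"tz":-0.019,"turn":0},
  {"hand":1,"tx":-0.003,"ty":0.027,"tz":-0.022,"turn":0},
  {"hand":1,"tx":-0.0035,"ty":0.03,"tz":-0.025,"turn":0},
])

```text
time_s: 8.7
tcp_pos: [0.5327, 0.1317, 0.0698]
eef_rot: [-180.0, -0.0, -173.5]
contact_force: [0.8, 1.3, 0.7]
gripper_width: 0.0002
gripper_force: 0.6
```

```bash
python3 -c "
from fit import *
fit(np.radians(79))"
```

```text
views 1 tilt 80.4 heel [ 0.5485 -0.0333] yaw [] cost 229.0
tcp [0.5327 0.1318 0.0697] F [-0.04  1.26 -0.42]
```

Request:
drive_tool([
  {"hand":1,"tx":0,"ty":0.0025,"tz":-0.003,"turn":0},
  {"hand":1,"tx":-0.0005,"ty":0.005,"tz":-0.006,"turn":0},
  {"hand":1,"tx":-0.001,"ty":0.0075,"tz":-0.009,"turn":0},
  {"hand":1,"tx":-0.001,"ty":0.01,"tz":-0.012,"turn":0},
  {"hand":1,"tx":-0.0015,"ty":0.0125,"tz":-0.016,"turn":0},
  {"hand":1,"tx":-0.0015,"ty":0.015,"tz":-0.02,"turn":0},
  {"hand":1,"tx":-0.002,"ty":0.0175,"tz":-0.024,"turn":0},
  {"hand":1,"tx":-0.002,"ty":0.02,"tz":-0.028,"turn":0},
  {"hand":1,"tx":-0.0025,"ty":0.0225,"tz":-0.032,"turn":0},
  {"hand":1,"tx":-0.003,"ty":0.025,"tz":-0.036,"turn":0},
])

```text
time_s: 9.8
tcp_pos: [0.5309, 0.1467, 0.0481]
eef_rot: [180.0, 0.0, -173.5]
contact_force: [-0.9, 1.5, -1.1]
gripper_width: 0.0005
gripper_force: 0.7
```

```bash
python3 -c "
from fit import *
fit(np.radians(87))"
```

```text
views 1 tilt 91.2 heel [ 0.5471 -0.0332] yaw [] cost 228.0
tcp [0.5308 0.1467 0.048 ] F [-0.    1.72 -0.  ]
```

Request:
drive_tool([
  {"hand":1,"tx":0,"ty":0.0025,"tz":0,"turn":0},
  {"hand":1,"tx":-0.0005,"ty":0.005,"tz":0,"turn":0},
  {"hand":1,"tx":-0.001,"ty":0.0075,"tz":0,"turn":0},
  {"hand":1,"tx":-0.001,"ty":0.01,"tz":0,"turn":0},
  {"hand":1,"tx":-0.0015,"ty":0.0125,"tz":0,"turn":0},
  {"hand":1,"tx":-0.002,"ty":0.016,"tz":0,"turn":0},
  {"hand":1,"tx":-0.0025,"ty":0.02,"tz":0,"turn":0},
  {"hand":1,"tx":-0.003,"ty":0.024,"tz":0,"turn":0},
  {"hand":1,"tx":-0.003,"ty":0.024,"tz":0,"turn":0},
])

```text
time_s: 10.8
tcp_pos: [0.5291, 0.1613, 0.0484]
eef_rot: [180.0, 0.0, -173.4]
contact_force: [0.1, 0.9, 0.9]
gripper_width: 0.0003
gripper_force: 0.0
```

```bash
python3 -c "
from fit import *
p=fit(np.radians(90),True,('scene','top'))
g=cap('scene')[0]; f=cap('top')[0]
a=cv2.resize(f[150:310,200:400],(500,400),interpolation=2); b=cv2.resize(g[140:280,190:295],(300,400),interpolation=2)
cv2.imwrite('pics/e5.png',np.hstack([a,b])[...,::-1])"
```

```text
views 2 tilt 89.7 heel [ 0.5523 -0.0328] yaw [97.4] cost 981.0
tcp [0.5291 0.1609 0.0483] F [-0.8   0.05  1.  ]
```

View pics/e5.png

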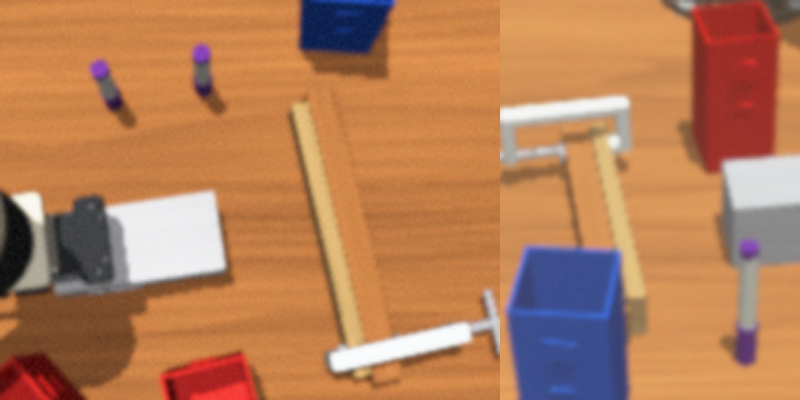

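The tin lies flat in both views, with its bottom about 100 mm from the board. The first 50 mm goes with the shut fingers against the rim, sinking slightly so friction keeps the mouth down. After that I'll turn to a spread, square push once the gripper body is past the left red tin.

Request:
drive_tool([
  {"hand":1,"tx":0.001,"ty":-0.012,"tz":-0.004,"turn":0},
  {"hand":1,"tx":0.0025,"ty":-0.022,"tz":-0.01,"turn":0},
  {"hand":1,"tx":0.004,"ty":-0.034,"tz":-0.016,"turn":0},
  {"hand":1,"tx":0.005,"ty":-0.046,"tz":-0.022,"turn":0},
  {"hand":1,"tx":0.0065,"ty":-0.058,"tz":-0.028,"turn":0},
])

```text
time_s: 11.6
tcp_pos: [0.5367, 0.1288, 0.0338]
eef_rot: [179.8, 0.5, -173.4]
contact_force: [-0.9, 11.4, 13.2]
gripper_width: 0.0004
gripper_force: 6.9
```

```bash
python3 -c "
from fit import *
p=fit(np.radians(90),False,('scene',),(.549,-.05))"
```

```text
views 1 tilt 96.6 heel [ 0.546  -0.0571] yaw [] cost 330.0
tcp [0.5353 0.1271 0.0326] F [1.43 4.04 4.01]
```

It slides. The downward rub adds load, so I'll push level from here.

Request:
drive_tool([
  {"hand":1,"tx":0.001,"ty":-0.01,"tz":0,"turn":0},
  {"hand":1,"tx":0.0025,"ty":-0.022,"tz":0,"turn":0},
  {"hand":1,"tx":0.004,"ty":-0.034,"tz":0,"turn":0},
  {"hand":1,"tx":0.005,"ty":-0.046,"tz":0,"turn":0},
  {"hand":1,"tx":0.0065,"ty":-0.058,"tz":0,"turn":0},
  {"hand":1,"tx":0.0075,"ty":-0.068,"tz":0,"turn":0},
  {"hand":1,"tx":0.0075,"ty":-0.068,"tz":0,"turn":0},
])

```text
time_s: 12.4
tcp_pos: [0.539, 0.0855, 0.0323]
eef_rot: [179.9, 0.2, -173.5]
contact_force: [1.7, 2.5, 2.0]
gripper_width: 0.0009
gripper_force: 1.5
```

```bash
python3 -c "
from fit import *
p=fit(np.radians(90),True,('scene','top'),(.554,-.094))"
```

```text
views 2 tilt 89.7 heel [ 0.5592 -0.099 ] yaw [97.] cost 1202.0
tcp [0.5378 0.0853 0.0316] F [0.72 1.98 2.65]
```

The tin moved straight, with about 37 mm left. Back off, rise, open to 54 mm and turn the fingers square to the board.

Request:
drive_tool([
  {"hand":1,"tx":-0.002,"ty":0.015,"tz":0,"turn":0},
  {"hand":1,"tx":-0.003,"ty":0.03,"tz":0.05,"turn":0},
  {"hand":1,"tx":-0.003,"ty":0.03,"tz":0.1,"turn":0},
  {"hand":1,"tx":-0.003,"ty":0.03,"tz":0.17,"turn":0},
  {"hand":0.386,"tx":-0.003,"ty":0.03,"tz":0.17,"turn":0.2},
  {"hand":0.386,"tx":-0.003,"ty":0.03,"tz":0.17,"turn":0.4},
  {"hand":0.386,"tx":-0.003,"ty":0.03,"tz":0.17,"turn":0.6},
  {"hand":0.386,"tx":-0.003,"ty":0.03,"tz":0.17,"turn":0.7},
  {"hand":0.386,"tx":-0.003,"ty":0.03,"tz":0.17,"turn":0.7},
  {"hand":0.386,"tx":-0.003,"ty":0.03,"tz":0.17,"turn":0.7},
])

```text
time_s: 13.6
tcp_pos: [0.5345, 0.1032, 0.1327]
eef_rot: [179.9, -0.1, -121.6]
contact_force: [-1.4, 0.2, -0.4]
gripper_width: 0.0431
gripper_force: 0.0
```

```bash
python3 -c "
from fit import *
s=r.get_state();print(s['tcp_pos'],s['eef_rot'],s['gripper_width'])
p=fit(np.radians(90),True,('scene','top'),(.557,-.097))"
```

```text
[0.53452082 0.10317705 0.1327067 ] [ 1.79918475e+02 -1.28736923e-01 -1.21559541e+02] 0.04305231618979746
views 2 tilt 89.6 heel [ 0.5605 -0.0973] yaw [97.9] cost 256.0
tcp [0.5351 0.1033 0.133 ] F [0.05 0.14 0.13]
```

Request:
drive_tool([
  {"hand":0.386,"tx":0.009,"ty":-0.005,"tz":0,"turn":0.47},
  {"hand":0.386,"tx":0.009,"ty":-0.005,"tz":0,"turn":0.47},
  {"hand":0.386,"tx":0.009,"ty":-0.005,"tz":0,"turn":0.47},
  {"hand":0.386,"tx":0.009,"ty":-0.005,"tz":0,"turn":0.47},
  {"hand":0.386,"tx":0.009,"ty":-0.005,"tz":0,"turn":0.47},
  {"hand":0.386,"tx":0.009,"ty":-0.005,"tz":0,"turn":0.47},
  {"hand":0.386,"tx":0.009,"ty":-0.005,"tz":0,"turn":0.47},
])

```text
time_s: 14.5
tcp_pos: [0.5409, 0.1003, 0.1334]
eef_rot: [180.0, -0.0, -80.0]
contact_force: [0.0, -0.2, -0.4]
gripper_width: 0.0539
gripper_force: 0.0
```

Down to z≈0.015, watching for contact.

Request:
drive_tool([
  {"hand":0.386,"tx":0,"ty":0,"tz":-0.04,"turn":0.008},
  {"hand":0.386,"tx":0,"ty":0,"tz":-0.08,"turn":0.008},
  {"hand":0.386,"tx":0,"ty":0,"tz":-0.12,"turn":0.008},
  {"hand":0.386,"tx":0,"ty":0,"tz":-0.16,"turn":0.008},
  {"hand":0.386,"tx":0,"ty":0,"tz":-0.19,"turn":0.008},
  {"hand":0.386,"tx":0,"ty":0,"tz":-0.197,"turn":0.008},
  {"hand":0.386,"tx":0,"ty":0,"tz":-0.197,"turn":0.008},
])

```text
time_s: 15.2
tcp_pos: [0.5408, 0.1001, 0.0149]
eef_rot: [179.9, -0.0, -79.0]
contact_force: [0.3, 0.7, 0.0]
gripper_width: 0.0537
gripper_force: 0.0
```

Request:
drive_tool([
  {"hand":0.386,"tx":0.0015,"ty":-0.008,"tz":0,"turn":0},
  {"hand":0.386,"tx":0.003,"ty":-0.016,"tz":0,"turn":0},
  {"hand":0.386,"tx":0.0045,"ty":-0.024,"tz":0,"turn":0},
  {"hand":0.386,"tx":0.006,"ty":-0.032,"tz":0,"turn":0},
  {"hand":0.386,"tx":0.0075,"ty":-0.04,"tz":0,"turn":0},
  {"hand":0.386,"tx":0.009,"ty":-0.048,"tz":0,"turn":0},
  {"hand":0.386,"tx":0.0105,"ty":-0.056,"tz":0,"turn":0},
  {"hand":0.386,"tx":0.012,"ty":-0.064,"tz":0,"turn":0},
  {"hand":0.386,"tx":0.0135,"ty":-0.072,"tz":0,"turn":0},
  {"hand":0.386,"tx":0.0145,"ty":-0.078,"tz":0,"turn":0},
])

```text
time_s: 16.2
tcp_pos: [0.5501, 0.0536, 0.0157]
eef_rot: [-180.0, 0.0, -78.9]
contact_force: [-1.5, 5.1, 3.5]
gripper_width: 0.0538
gripper_force: 2.3
```

```bash
python3 -c "
from fit import *
p=fit(np.radians(90),True,('scene','top'),(.564,-.126))"
```

```text
views 2 tilt 89.7 heel [ 0.5778 -0.1219] yaw [102.4] cost 733.0
tcp [0.5497 0.0532 0.0153] F [-1.18  0.41 -0.08]
```

Yaw is now about square. Creep the last ~10 mm and watch the force.

Request:
drive_tool([
  {"hand":0.386,"tx":0.001,"ty":-0.005,"tz":0,"turn":0},
  {"hand":0.386,"tx":0.0018,"ty":-0.01,"tz":0,"turn":0},
  {"hand":0.386,"tx":0.0022,"ty":-0.0125,"tz":0,"turn":0},
  {"hand":0.386,"tx":0.0026,"ty":-0.014,"tz":0,"turn":0},
  {"hand":0.386,"tx":0.0026,"ty":-0.014,"tz":0,"turn":0},
])

```text
time_s: 16.9
tcp_pos: [0.5515, 0.0451, 0.0153]
eef_rot: [-180.0, 0.0, -78.9]
contact_force: [0.3, 2.7, -1.1]
gripper_width: 0.0535
gripper_force: 1.1
```

Request:
drive_tool([
  {"hand":0.386,"tx":0.0003,"ty":-0.0016,"tz":0,"turn":0},
  {"hand":0.386,"tx":0.0006,"ty":-0.0032,"tz":0,"turn":0},
  {"hand":0.386,"tx":0.0008,"ty":-0.0045,"tz":0,"turn":0},
  {"hand":0.386,"tx":0.0008,"ty":-0.0045,"tz":0,"turn":0},
])

```text
time_s: 17.3
tcp_pos: [0.5529, 0.0451, 0.0158]
eef_rot: [-179.8, 0.2, -78.9]
contact_force: [-4.1, 17.0, 2.1]
gripper_width: 0.0538
gripper_force: 8.8
```

```bash
python3 -c "
from fit import *
p=fit(np.radians(90),True,('scene','top'),(.567,-.134))
n=np.array([-.186,.983]);print((p[1:3]-[.5425,-.137])@n)"
```

```text
views 2 tilt 90.1 heel [ 0.5802 -0.1299] yaw [101.9] cost 838.0
tcp [0.5529 0.0451 0.0158] F [-3.45 17.01  0.86]
2.1346999021087422e-05
```

It stopped against the board at 17 N, with the fit giving a 0 mm gap. Retreat and check.

Request:
drive_tool([
  {"hand":0.386,"tx":-0.002,"ty":0.012,"tz":0,"turn":0},
  {"hand":0.386,"tx":-0.006,"ty":0.03,"tz":0,"turn":0},
  {"hand":0.386,"tx":-0.008,"ty":0.042,"tz":0.02,"turn":0},
  {"hand":0.386,"tx":-0.008,"ty":0.042,"tz":0.1,"turn":0},
  {"hand":0.386,"tx":-0.008,"ty":0.042,"tz":0.18,"turn":0},
  {"hand":0.386,"tx":-0.008,"ty":0.042,"tz":0.26,"turn":0},
  {"hand":0.386,"tx":-0.008,"ty":0.1,"tz":0.34,"turn":0},
  {"hand":0.386,"tx":-0.008,"ty":0.18,"tz":0.38,"turn":0},
  {"hand":0.386,"tx":-0.008,"ty":0.25,"tz":0.38,"turn":0},
  {"hand":0.386,"tx":-0.008,"ty":0.25,"tz":0.38,"turn":0},
])

```text
time_s: 18.5
tcp_pos: [0.5474, 0.197, 0.2459]
eef_rot: [-179.8, 0.1, -78.7]
contact_force: [-1.3, 0.1, -1.2]
gripper_width: 0.0539
gripper_force: 0.0
```

```bash
python3 -c "
from fit import *
p=fit(np.radians(90),True,('scene','top'),(.57,-.133))
n=np.array([-.186,.983]);d=p[1:3]-[.5425,-.137];print(d@n,d@[-.983,-.186])
g=cap('scene')[0]; f=cap('top')[0]
for l in ['pen0','stapler','tape_gun']:
  for c in ['top','scene']: print(l,c,[(round(d['score'],2),d['extent']) for d in r.trace(l,c)])
a=cv2.resize(f[150:310,200:400],(500,400),interpolation=2); b=cv2.resize(g[140:280,170:275],(300,400),interpolation=2)
cv2.imwrite('pics/e6.png',np.hstack([a,b])[...,::-1])"
```

```text
views 2 tilt 89.2 heel [ 0.5809 -0.1261] yaw [102.3] cost 269.0
tcp [0.5465 0.1918 0.2434] F [ 0.26  0.37 -0.07]
0.0036194495589416025 -0.03977389194878751
pen0 top [(0.3, [112.1, 256.1, 133.2, 290.3])]
pen0 scene [(0.71, [309.2, 220.2, 320.1, 264.7]), (0.51, [271.1, 224.8, 282.0, 268.5]), (0.25, [235.7, 196.1, 298.5, 237.4])]
stapler top [(0.74, [111.2, 255.0, 132.5, 290.0]), (0.38, [257.3, 211.8, 330.3, 259.0])]
stapler scene [(0.79, [399.4, 188.0, 423.5, 234.0])]
tape_gun top [(0.93, [419.0, 182.7, 463.3, 271.4])]
tape_gun scene [(0.62, [119.4, 198.6, 144.9, 262.5]), (0.42, [233.7, 196.1, 297.5, 241.0])]
```

View pics/e6.png

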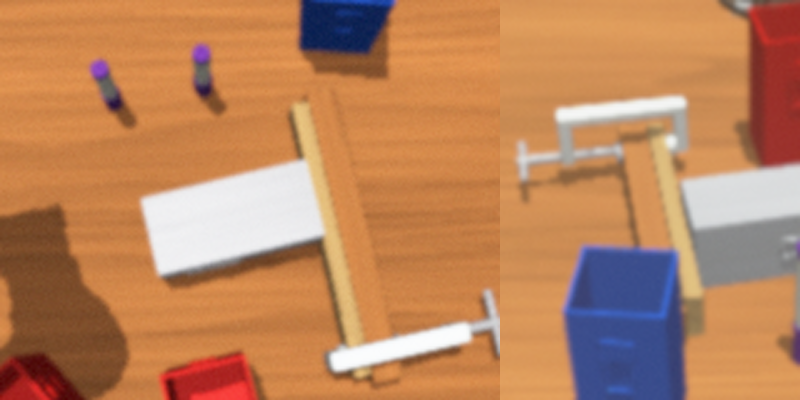

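The tin's bottom lies flush along the board (composite (306,160) to (326,237)), parallel to its face. The pens, stapler and tape gun are where they were, and the arm is clear.

```bash
python3 -c "
from plant import r
print(r.close_job())"
```

```text
the job is handed in; nothing more can be done
None
```

The job is handed in, though no verdict was returned: the tin was lowered gently onto its side and pushed bottom-first against the board until it stopped at 17 N (camera fit: 0 to 4 mm gap, under 0.03 rad off square), with the bystanders seen where they stood and the arm clear.

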